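Seal the tea caddy's inner lid and take the outer lid off again

ROBOT

A 6-joint arm with a two-finger parallel gripper is mounted at the origin on a cart in front of the work surface, level with it; the furniture and walls round the work are solid. World frame = base frame: x ahead of the robot, y to its left, z up, the work surface at z = 0. Lengths are in m, angles in rad, forces in N, time in s.
With the tool pointing down it reaches from about 0.325 to 0.85 m from the base axis. Payload 15.5 kg.
Tool frame: the origin (TCP) lies midway between the tips of the shut fingers; the grasp point (between the pads) lies 19 mm behind it (ctrl.tcp_to_grasp is the distance from the TCP to the grasp point, in m); y points along the fingers, z is the direction in which the jaws open and shut, and the axes are right-handed (so a half turn about y gives the same grasp; the last joint's range is limited). The gripper opens to 91 mm and grips with 3 to 60 N. Pads are 32 mm wide; open, the fingers measure 118 mm over their backs; the gripper's body (76 mm by 178 mm) begins 60 mm behind the grasp point.
Start: joints at [-1.317, 0.494, 1.345, -0, 1.302, -0.096], TCP at [0.214, -0.587, 0.214] pointing down, gripper open.
Joint ranges: [-2.91, 2.91], [-0.82, 2.16], [0.22, 2.67], [-1.22, 4.37], [0.12, 2.79], [-3.08, 3.08]. Speed limits (rad/s): [1.89, 1.89, 2.57, 3.01, 3.01, 3.01].

INTERFACE

Orientations are given as a unit quaternion [x, y, z, w].
In Python, from plant import monitor, read_camera, get_calibration, ctrl gives the robot as it stands.
- The arm moves only by the tool servo_tool, never from a script. Its argument "plan" is one flat list of numbers, 5 for each row, row after row: the shift along the tool's x, y, z in cm, then the turn about the tool's y in rad, then the opening, from 0 (shut) to 1 (fully open). A call has 1 to 10 rows; each row is the pose to reach, as a shift and turn from the pose measured when the call began, along the tool's axes at that moment; what a row does not reach only later rows make up. A row lasts 1/10 s, in which the tool goes at most 50 mm and 8.59 degrees, less where a joint would pass 70% of its speed; a pose out of reach is approached as far as the arm can. A call with a gripper value outside its range is refused whole. The fingers move at their own pace and stop on an object; "newtons" is the grip in N (left out, the last holds). Time passes only in rows, so rows that repeat a pose let the fingers close. It gives the time, the measured TCP pose, the force and the opening at its end, in the units of the state.
- monitor.observe(): the state, without advancing time (a new reading comes with each control period).
- read_camera(name): name is "scene" or "top" or "wrist"; returns the picture (420x560x3 uint8, red, green, blue); there is no depth.
- get_calibration(name): a dict with "K" (3x3 intrinsics, pixels), "dist_coeffs" ([k1, k2, p1, p2, k3] as OpenCV has them; the pictures are not rectified), "R" (3x3) and "t" (3): a world point X has camera coordinates R X + t. Camera axes: x right, y down, z forward; pixel columns grow to the right and rows downward; lengths in m; the calibration is good to about 2 mm. A picture is of the moment at which its call begins: read the wrist's pose just before it. get_calibration takes no time and is no camera call; for the wrist camera it gives the pose at the moment of the call.
- ctrl.close_job(): hands the job in, once; it reports no verdict.
The state is a dict: "t": time; "joint_positions": joint angles; "qd": joint speeds; "tau": joint torques, N m; "tcp_pos": TCP position; "eef_rot": TCP orientation; "contact_force": force on the tool from outside, world axes, zero at the start; "moment": the same for the moment, N m; "finger_gap": opening from 0.0 (shut) to 1.0 (fully open).
Only numpy, scipy, OpenCV 4.12 (cv2) and the standard library are available. Lean on these libraries where they do the work, as an engineer would, in place of code of your own. Each camera call takes 0.05 s, during which the arm holds its last target.

TASK

The tea caddy's two lids stand on the worktop nested together, the plug-in inner lid clipped up inside the outer lid: carry both by the outer lid's wooden knob to the open caddy, lower them on and press down gently (the tinplate is thin: never more than about 30 N) until the inner lid snaps fully home in the mouth. Then draw the outer lid alone straight up, leaving the inner lid sealed in the caddy and untouched by the fingers, so that I can lay the measuring spoon on it. Finish while holding the outer lid in the gripper, level and still, at least 5 cm clear above the inner lid; do not put it down, and leave the caddy and the things around it where they stand.

Things in the scene. Friction and masses are not known exactly. Their poses are not given: they have to be found in the camera images.
- caddy: round metal tea caddy, open at the top, loose and upright on the worktop, 0.6 to 1 kg. Body 97 mm across up to 83 mm, then a narrower neck 80 mm across up to the rim at 113 mm. Origin: centre of its underside, z up its axis; being round, its yaw does not matter.
- caddy_rim (a point): centre of the caddy's mouth, level with the rim, 113 mm above its origin. Mouth 75 mm across, lined with a springy rubber sealing ring (opening 68 mm) 3 to 9 mm below the rim. Pushing the inner lid's plug past the ring takes about 5 to 8 N (lids' 2 N weight included); it snaps in some 3 mm before its flange meets the rim. The ring then holds it with 6 N or more, firmer than the clip.
- outer_lid: outer lid: round metal cap, 120 g, at first standing on the worktop on its skirt. Skirt 97 mm outside, 93 mm inside; flat top 45 mm above the skirt's edge. Origin: centre of the circle of the skirt's lower edge, z up. With the inner lid seated under it on the caddy its origin is 86 mm above the caddy's; the skirt stays 3 mm clear of the caddy's shoulder.
- lid_knob (a point): middle of the outer lid's upright round wooden knob, 58 mm above the lid's origin, on its axis. The knob is 23 to 25 mm thick and reaches from 45 to 71 mm. Under it, inside, a spring clip holds the inner lid's small knob: it carries the inner lid safely and lets go at a straight pull of about 2 to 3 N.
- inner_lid: inner lid, 50 g, smooth metal, at first hidden in the outer lid, origins together (hangs up to 1 mm lower when carried). Plug 71 mm across, tapered over its lowest 15 mm to 56 mm; flange 79 mm across, 27 mm up, comes to rest on the caddy's rim; small knob up to 42 mm, pressed by the outer lid's top. Origin: centre of its underside, z up. Seated: 86 mm above the caddy's origin.
- teaspoon: steel measuring teaspoon, 139 mm long, lying on the worktop; a bystander, loose. Origin: centre of its underside, x along its length.
- kitchen_timer: round wind-up kitchen timer, 59 mm across, 46 mm high; a bystander, loose. Origin: centre of its underside.
There are look-alikes about, which are no part of the job. What is shaped like the outer_lid but green or orange is not meant.

How it is judged:
By the outcome, as a careful person would: the job done as asked, in the order asked, and still so for the second after the job is handed in, while the arm keeps its last pose, push and grip.
It also fails if it takes over 45 s, if anything falls off the work surface, if the arm or the gripper's body presses on something with over 40 N, if the wrist force passes 120 N, or if a joint passes its speed limit or range.

## Working session

There is one attempt and no reset: what is moved stays moved. The work goes in short steps, Python scripts to look and compute and a tool call to move; the robot and the scene stay as the last step left them, time stands still between calls to the robot, and variables do not carry over. Pictures are saved under pics/ and viewed, and the job is handed in when it is done.

Besides the shell and the picture viewer there is one more tool, called in YAML: its name, and indented under it one key for each argument. servo_tool: Moves the arm, as the interface text tells. Its arguments: {"type":"object","properties":{"plan":{"type":"array","items":{"type":"number"}},"newtons":{"type":"number"}},"required":["plan"]}

```bash
ls; mkdir -p pics; cat > h.py <<'E'
import numpy as np, cv2
from plant import monitor, read_camera, get_calibration, ctrl
def shot(name,fn):
    c=get_calibration(name); im=read_camera(name); cv2.imwrite('pics/'+fn,im[:,:,::-1]); return im,c
def ray(c,u,v):
    p=cv2.undistortPoints(np.array([[[u,v]]],float),np.array(c['K']),np.array(c['dist_coeffs'])).ravel()
    R=np.array(c['R']);t=np.array(c['t']); return -R.T@t, R.T@np.array([p[0],p[1],1.])
def onz(c,u,v,z):
    o,d=ray(c,u,v); return o+d*(z-o[2])/d[2]
def proj(c,X):
    R=np.array(c['R']);r,_=cv2.Rodrigues(R)
    return cv2.projectPoints(np.array(X,float).reshape(-1,1,3),r,np.array(c['t'],float),np.array(c['K']),np.array(c['dist_coeffs']))[0].reshape(-1,2)
E
python3 - <<'E'
from h import *
s=monitor.observe(); print(s, ctrl.tcp_to_grasp)
for n in ['scene','top','wrist']:
    im,c=shot(n,n+'0.png'); print(n,-np.array(c['R']).T@np.array(c['t']))
a=[cv2.imread(f'pics/{n}0.png') for n in ['scene','top']]
E
```

```text
pics
{'t': 0.0, 'joint_positions': array([-1.31751651e+00,  4.94219824e-01,  1.34613653e+00, -3.59714077e-05,
        1.30251232e+00, -9.55190624e-02]), 'qd': array([ 0.0008099 , -0.00169012, -0.00192535, -0.00078625,  0.00116501,
       -0.00034782]), 'tau': array([-3.49046479e-05, -8.78829217e+01, -3.81842601e+01,  7.07205757e-02,
        5.33447647e-02,  3.13842145e-05]), 'tcp_pos': array([ 0.2134876 , -0.58699174,  0.21331366]), 'eef_rot': array([-0.12274592,  0.69682867, -0.69593112,  0.12265038]), 'contact_force': array([ 0.22010949, -0.79250343, -0.06536619]), 'moment': array([-0.0583779 ,  0.02185578,  0.03009821]), 'finger_gap': 1.000989539976035} 0.0188
scene [0.16976573 0.60300427 0.6581776 ]
top [ 0.41671961 -0.03619998  0.99367303]
wrist [ 0.29343688 -0.55818066  0.38436815]
```

View pics/top0.png

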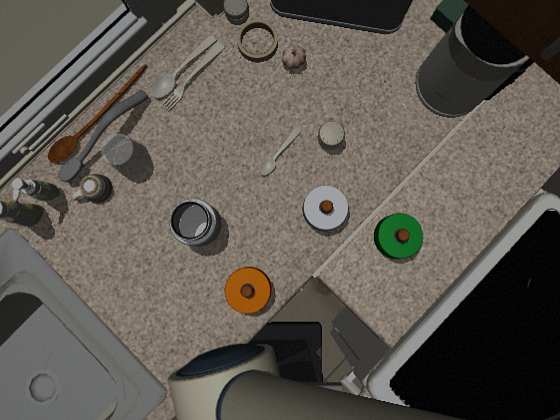

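View pics/scene0.png

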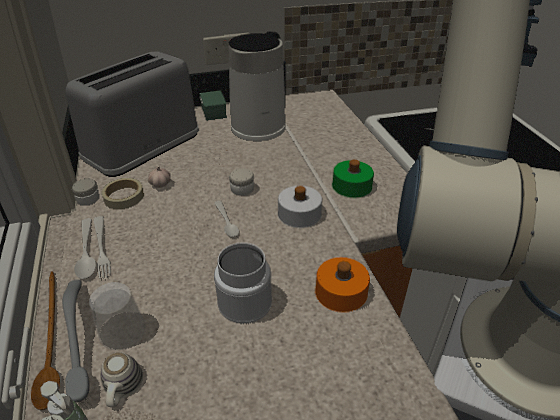

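View pics/wrist0.png

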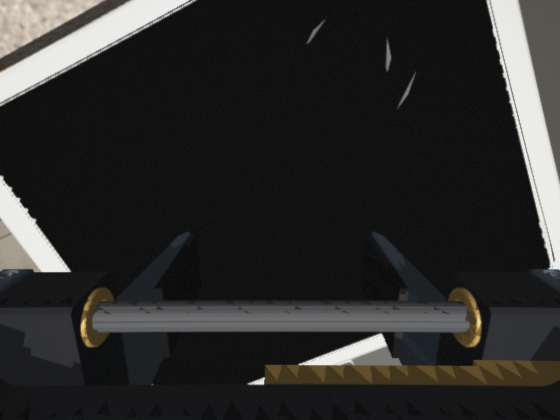

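The top view shows the white (silver) lid at about (326,208) with its knob at (327,206). The open caddy's mouth is at about (193,220), with the orange lid at (247,290) and the green lid at (398,236). The timer is at (331,134) and the teaspoon at (280,152). Next I'll zoom in to measure.

```bash
python3 - <<'E'
from h import *
a=cv2.imread('pics/top0.png'); b=cv2.imread('pics/scene0.png')
def z(im,x,y,w,h,k): return cv2.resize(im[y:y+h,x:x+w],None,fx=k,fy=k,interpolation=cv2.INTER_CUBIC)
o=np.vstack([np.hstack([z(a,155,180,80,60,5),z(a,285,175,80,60,5)]),np.hstack([z(b,205,235,80,60,5),z(b,260,175,80,60,5)])])
cv2.imwrite('pics/z0.png',o)
E
```

```text
(no output)
```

View pics/z0.png

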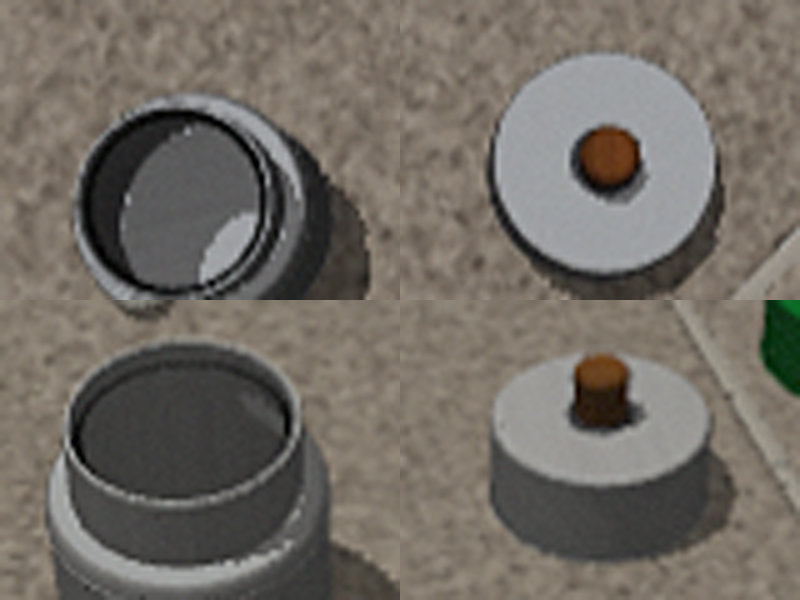

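```bash
python3 - <<'E'
from h import *
ct=get_calibration('top'); cs=get_calibration('scene')
a=cv2.imread('pics/top0.png'); b=cv2.imread('pics/scene0.png')
def circ(P):
    P=np.array(P); A=np.c_[2*P[:,:2],np.ones(len(P))]; s=np.linalg.lstsq(A,(P[:,:2]**2).sum(1),rcond=None)[0]
    return s[:2],np.sqrt(s[2]+s[0]**2+s[1]**2)
def disc(im,c,x,y,w,h,z,th):
    hsv=cv2.cvtColor(im,cv2.COLOR_BGR2HSV)
    m=np.zeros(im.shape[:2],np.uint8); roi=hsv[y:y+h,x:x+w]
    m[y:y+h,x:x+w]=((roi[...,2]>th)&(roi[...,1]<40))*255
    m=cv2.morphologyEx(m,cv2.MORPH_OPEN,np.ones((3,3)))
    cn=max(cv2.findContours(m,0,cv2.CHAIN_APPROX_NONE)[0],key=cv2.contourArea)
    cn=cv2.convexHull(cn)[:,0]
    return circ([onz(c,u,v,z) for u,v in cn]),len(cn)
print('lid top',disc(a,ct,295,180,62,60,.045,130))
print('lid scene',disc(b,cs,270,180,60,50,.045,130))
# rim outer, by eye
S=[(65,430),(302,430),(183,342),(183,508),(95,375),(275,375),(95,483),(275,483)]
print('rim scene',circ([onz(cs,205+x/5-.4,235+(y-300)/5-.4,.113) for x,y in S[:4]]))
# top view: dark mouth inner edge
g=cv2.cvtColor(a,cv2.COLOR_BGR2GRAY)
T=[(83,205),(180,108),(264,185),(130,125),(245,140)]
print('mouth top',circ([onz(ct,155+x/5-.4,180+y/5-.4,.113) for x,y in T]))
# knob tops
def knob(im,c,x,y,w,h):
    hsv=cv2.cvtColor(im[y:y+h,x:x+w],cv2.COLOR_BGR2HSV); m=((hsv[...,1]>130)&(hsv[...,0]<20)).astype(np.uint8)
    M=cv2.moments(m,True); return M['m10']/M['m00']+x,M['m01']/M['m00']+y
k=knob(a,ct,310,190,35,35); print(k,onz(ct,*k,.066))
k=knob(b,cs,285,175,30,35); print(k,onz(cs,*k,.058))
s=monitor.observe()
from scipy.spatial.transform import Rotation as R
print(R.from_quat(s['eef_rot']).as_matrix().round(4))
E
```

```text
lid top ((array([ 0.52925312, -0.126092  ]), np.float64(0.04680095092969325)), 26)
lid scene ((array([ 0.53048329, -0.12726613]), np.float64(0.047822411634247046)), 17)
rim scene (array([0.49707569, 0.15132471]), np.float64(0.03934466064079924))
mouth top (array([0.49811989, 0.15055001]), np.float64(0.03624686389377968))
(326.25454545454545, 206.0) [ 0.52818957 -0.12567821  0.066     ]
(299.5126050420168, 192.58823529411765) [ 0.53092121 -0.12708018  0.058     ]
[[-9.398e-01 -2.000e-04  3.417e-01]
 [-3.417e-01  9.000e-04 -9.398e-01]
 [-1.000e-04 -1.000e+00 -9.000e-04]]
```

servo_tool:
  plan: [-1,0,-0.7,0,1,-4,0,-2.9,0,1,-7,0,-5,0,1,-10.3,0,-7.3,0,1,-13.5,0,-9.6,0,1,-16.8,0,-12,0,1,-20,0,-14.3,0,1,-23.3,0,-16.6,0,1,-25.5,0,-18.2,0,1,-26.5,0,-18.9,0,1]
  newtons: 40

```text
t: 1.15
tcp_pos: [0.3989, -0.3162, 0.2137]
eef_rot: [-0.123, 0.697, -0.696, 0.123]
contact_force: [0.1, -0.0, -0.5]
finger_gap: 0.998
```

servo_tool:
  plan: [-1.5,0.3,-1,0,1,-4.5,1,-3.2,0,1,-7.7,2,-5.5,0,1,-11,3,-7.8,0,1,-14.2,4,-10.1,0,1,-16.8,4.6,-11.9,0,1,-18.3,5,-13,0,1,-18.8,5,-13.3,0,1,-18.8,5,-13.3,0,1,-18.8,5,-13.3,0,1]

```text
t: 2.15
tcp_pos: [0.5293, -0.1273, 0.1641]
eef_rot: [-0.123, 0.697, -0.696, 0.123]
contact_force: [-0.6, -0.6, -0.6]
finger_gap: 1.001
```

```bash
python3 - <<'E'
from h import *
s=monitor.observe(); print(s['tcp_pos'],s['contact_force'])
im,c=shot('wrist','w1.png'); shot('top','t1.png')
print('C',-np.array(c['R']).T@np.array(c['t']))
print(proj(c,[[.53,-.1267,.045],[.53,-.1267,.071],s['tcp_pos']]))
E
```

```text
[ 0.52926724 -0.12733097  0.1641266 ] [-0.55382019 -0.58423824 -0.58549843]
C [ 0.60915203 -0.09837769  0.33511348]
[[280.49969043 200.62900496]
 [280.43855997 209.46017161]
 [280.70016121 261.7281945 ]]
```

View pics/w1.png

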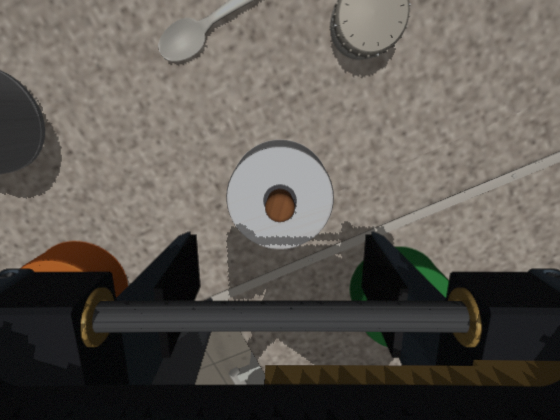

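```bash
python3 - <<'E'
from h import *
im=cv2.imread('pics/w1.png'); c=get_calibration('wrist')
g=cv2.cvtColor(im,cv2.COLOR_BGR2GRAY)
P=[]
cx,cy=280,195
for a in np.radians(np.arange(0,360,5)):
    if 20<np.degrees(a)<160: continue   # fingers' shadow at bottom
    rr=np.arange(40,64,.5); v=cv2.remap(g,(cx+rr*np.cos(a)).astype(np.float32)[None],(cy+rr*np.sin(a)).astype(np.float32)[None],1)[0].astype(float)
    d=np.diff(cv2.GaussianBlur(v[None],(5,1),1)[0]); i=d.argmin(); P.append((cx+rr[i]*np.cos(a),cy+rr[i]*np.sin(a)))
P=np.array(P)
W=np.array([onz(c,u,v,.045)[:2] for u,v in P])
A=np.c_[2*W,np.ones(len(W))]
k=np.ones(len(W),bool)
for _ in range(4):
    s=np.linalg.lstsq(A[k],(W[k]**2).sum(1),rcond=None)[0]; r=np.sqrt(s[2]+s[:2]@s[:2]); e=abs(np.linalg.norm(W-s[:2],axis=1)-r); k=e<max(.001,2*np.median(e))
print(s[:2],r,k.sum(),e[k].max())
z=cv2.resize(im[120:270,200:360],None,fx=5,fy=5,interpolation=cv2.INTER_CUBIC)[:600]; cv2.imwrite('pics/w1z.png',z)
E
```

```text
[ 0.53079801 -0.12564198] 0.04658812827343084 45 0.000358844571346717
```

View pics/w1z.png

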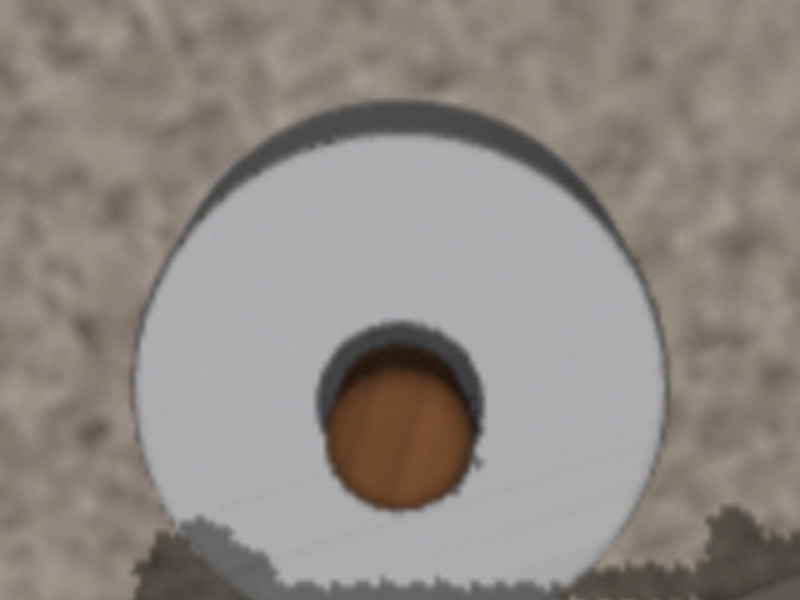

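The wrist view confirms the lid: its disc is centred near (280,196) and the knob top is at (280,207), which puts the lid at (0.5305,-0.1262). Now I'll descend.

servo_tool:
  plan: [-0.1,1,-0.05,0,1,-0.15,3,-0.05,0,1,-0.15,5,-0.05,0,1,-0.15,7,-0.05,0,1,-0.15,8.5,-0.05,0,1,-0.15,9.7,-0.05,0,1,-0.15,10.6,-0.05,0,1,-0.15,11.2,-0.05,0,1,-0.15,11.5,-0.05,0,1,-0.15,11.5,-0.05,0,1]

```text
t: 3.25
tcp_pos: [0.5305, -0.1264, 0.0491]
eef_rot: [-0.123, 0.697, -0.696, 0.123]
contact_force: [-0.4, -0.3, 0.4]
finger_gap: 0.999
```

servo_tool:
  plan: [0,0,0,0,0.6,0,0,0,0,0.4,0,0,0,0,0.3,0,0,0,0,0.1,0,0,0,0,0,0,0,0,0,0,0,0,0,0,0,0,0,0,0,0,0,0,0,0,0]
  newtons: 40

```text
t: 4.15
tcp_pos: [0.5305, -0.1264, 0.0491]
eef_rot: [-0.123, 0.697, -0.696, 0.123]
contact_force: [0.2, -0.5, -0.2]
finger_gap: 0.252
```

```bash
python3 - <<'E'
from h import *
s=monitor.observe(); print(s['tcp_pos'],s['contact_force'],s['finger_gap']*91,s['qd'])
im,c=shot('scene','s2.png'); cv2.imwrite('pics/s2.png',im[:,:,::-1])
E
```

```text
[ 0.53051757 -0.12637593  0.04913624] [ 0.1602296  -0.47716558 -0.22058257] 22.966997626060895 [ 0.00030313  0.00012776 -0.00120561 -0.0004307  -0.00189806  0.00149   ]
```

View pics/s2.png

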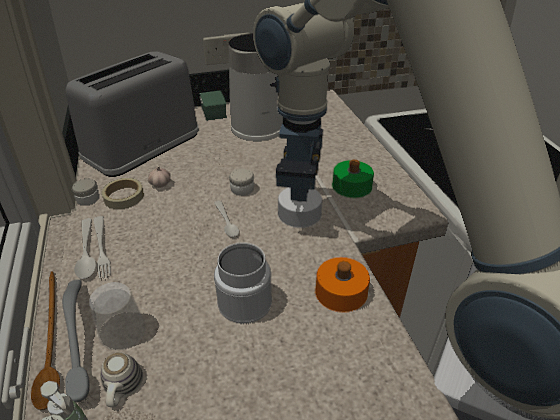

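The gripper has the knob, with a 23 mm gap. Now I'll lift.

servo_tool:
  plan: [0,-0.3,0,0,0,0,-1.2,0,0,0,0,-3,0,0,0,0,-5.5,0,0,0,0,-8.5,0,0,0,0,-11.5,0,0,0,0,-14,0,0,0,0,-15.5,0,0,0,0,-16,0,0,0,0,-16,0,0,0]

```text
t: 5.2
tcp_pos: [0.5306, -0.1266, 0.2097]
eef_rot: [-0.123, 0.697, -0.696, 0.123]
contact_force: [-0.2, 1.0, -3.1]
finger_gap: 0.252
```

```bash
python3 - <<'E'
from h import *
s=monitor.observe(); print(s['tcp_pos'],s['contact_force'],s['finger_gap']*91)
im,c=shot('wrist','w3.png'); shot('top','t3.png'); 
p=s['tcp_pos']; print(proj(c,[[p[0],p[1],p[2]-.0041],p]))
im,c=shot('scene','s3.png')
E
```

```text
[ 0.5306291  -0.12663685  0.20974306] [-0.17232576  0.99514769 -3.08461147] 22.977227723723793
[[280.72176255 258.4617293 ]
 [280.71751143 261.71016743]]
```

View pics/w3.png

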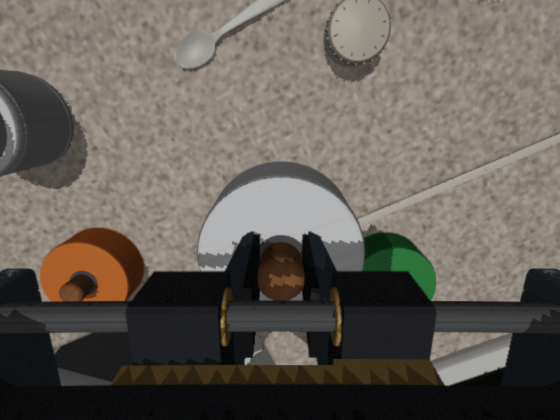

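View pics/s3.png

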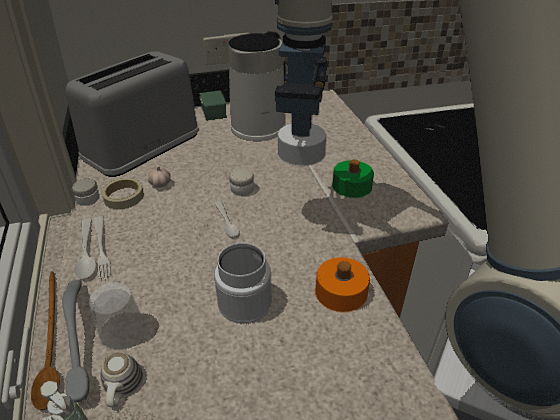

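The lids are carried level, and the lid disc stays centred at column 280 in the wrist view. Next I'll go to a spot short of the caddy so the wrist camera can look into its mouth.

servo_tool:
  plan: [0.1,0,-0.7,0,0,0.6,0,-3,0,0,1.3,0,-6.2,0,0,2,0,-10,0,0,2.9,0,-14,0,0,3.7,0,-18,0,0,4.5,0,-22,0,0,5.1,0,-25,0,0,5.5,0,-26.8,0,0,5.6,0,-27.2,0,0]

```text
t: 6.35
tcp_pos: [0.3823, 0.1113, 0.2085]
eef_rot: [-0.125, 0.697, -0.695, 0.123]
contact_force: [0.2, 0.6, -2.3]
finger_gap: 0.25
```

servo_tool:
  plan: [0,0,0,0,0,0,0,0,0,0]

```text
t: 6.55
tcp_pos: [0.3823, 0.111, 0.2083]
eef_rot: [-0.125, 0.697, -0.695, 0.123]
contact_force: [-0.9, -0.7, -1.3]
finger_gap: 0.256
```

```bash
python3 - <<'E'
from h import *
s=monitor.observe(); print(s['tcp_pos'],s['contact_force'],s['finger_gap']*91)
im,c=shot('wrist','w4.png')
print(proj(c,[[.4975,.151,.113]]))
E
```

```text
[0.38233689 0.11099839 0.20825053] [-0.89900957 -0.69988493 -1.30860504] 23.27486026602203
[[284.11878087  47.07970586]]
```

View pics/w4.png

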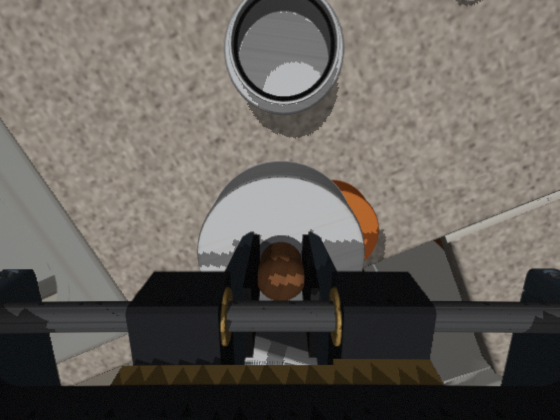

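```bash
python3 - <<'E'
from h import *
im=cv2.imread('pics/w4.png')
cv2.imwrite('pics/w4z.png',cv2.resize(im[0:120,210:360],None,fx=5,fy=5,interpolation=cv2.INTER_CUBIC))
E
```

```text
(no output)
```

View pics/w4z.png

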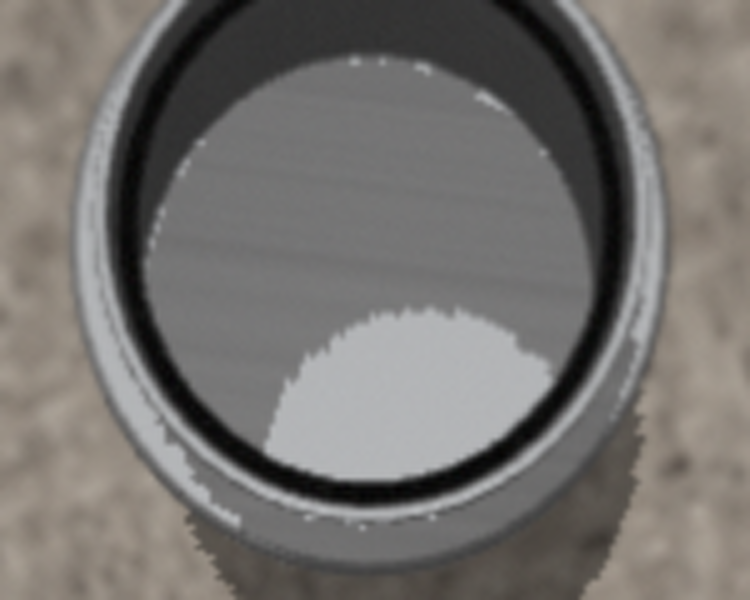

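```bash
python3 - <<'E'
from h import *
im=cv2.imread('pics/w4.png'); c=get_calibration('wrist')
g=cv2.cvtColor(im,cv2.COLOR_BGR2GRAY)
cx,cy=284,47
from scipy.optimize import least_squares
def fit(W):
    W=np.array(W)
    f=lambda s:np.linalg.norm(W-s[:2],axis=1)-s[2]
    s=least_squares(f,[*W.mean(0),.036],loss='soft_l1',f_scale=.0005); return s.x.round(5),np.abs(f(s.x)).max().round(4),len(W)
rim=[];blk=[]
for a in np.radians(np.arange(-40,221,5)):
    rr=np.arange(35,64,.25); v=cv2.remap(g,(cx+rr*np.cos(a)).astype(np.float32)[None],(cy+rr*np.sin(a)).astype(np.float32)[None],1)[0].astype(float)
    if (cy+60*np.sin(a))<2: continue
    b=np.where(v<35)[0]
    if len(b)==0: continue
    i0=b[0]; i1=b[-1]; blk.append(onz(c,cx+rr[i0]*np.cos(a),cy+rr[i0]*np.sin(a),.110)[:2])
    j=np.where(v[i1:]>110)[0]
    if len(j): rr1=rr[i1+j[0]]; rim.append(onz(c,cx+rr1*np.cos(a),cy+rr1*np.sin(a),.113)[:2])
print('rim inner(37.5)',fit(rim)); print('ring (34)',fit(blk))
E
```

```text
rim inner(37.5) (array([0.49871, 0.15148, 0.03784]), np.float64(0.0002), 53)
ring (34) (array([0.49778, 0.15105, 0.03389]), np.float64(0.0005), 53)
```

```bash
python3 - <<'E'
from h import *
from scipy.optimize import least_squares
im=cv2.imread('pics/w4.png'); c=get_calibration('wrist'); s=monitor.observe(); z=s['tcp_pos'][2]-.0041
g=cv2.GaussianBlur(cv2.cvtColor(im,cv2.COLOR_BGR2GRAY),(3,3),0)
W=[]
cx,cy=280,258
for a in np.radians(np.arange(185,356,5)):
    rr=np.arange(70,90,.25); v=cv2.remap(g,(cx+rr*np.cos(a)).astype(np.float32)[None],(cy+rr*np.sin(a)).astype(np.float32)[None],1)[0].astype(float)
    i=np.diff(v).argmin(); W.append(onz(c,cx+rr[i]*np.cos(a),cy+rr[i]*np.sin(a),z)[:2])
W=np.array(W); f=lambda p:np.linalg.norm(W-p[:2],axis=1)-.0467
p=least_squares(f,s['tcp_pos'][:2],loss='soft_l1',f_scale=.0005).x; print(p,np.abs(f(p)).max(),s['tcp_pos'],s['eef_rot'])
from scipy.spatial.transform import Rotation as R
M=R.from_quat(s['eef_rot']).as_matrix(); print(M.round(4))
for t in ([.4985,.1514],):
    d=np.r_[np.array(t)-p,0]; print(M.T@d*100)
    d=np.r_[np.array(t)-s['tcp_pos'][:2],0]; print(M.T@d*100)
E
```

```text
[0.38288824 0.11101912] 0.0003603969085773512 [0.38256189 0.11084053 0.20829913] [-0.12464009  0.69703859 -0.69540517  0.12253037]
[[-0.9389 -0.0033  0.3442]
 [-0.3442  0.0018 -0.9389]
 [ 0.0025 -1.     -0.0028]]
[-12.24462099  -0.03155194   0.18760427]
[-12.28140943  -0.03162968   0.1820681 ]
```

servo_tool:
  plan: [-0.5,0,0,0,0,-2,0,0,0,0,-4.2,0,0.1,0,0,-6.6,0,0.1,0,0,-8.8,0,0.15,0,0,-10.7,0,0.18,0,0,-11.8,0,0.18,0,0,-12.25,0,0.18,0,0,-12.25,0,0.18,0,0,-12.25,0,0.18,0,0]

```text
t: 7.6
tcp_pos: [0.4975, 0.151, 0.2079]
eef_rot: [-0.125, 0.697, -0.695, 0.122]
contact_force: [0.6, -0.6, -2.0]
finger_gap: 0.251
```

```bash
python3 - <<'E'
from h import *
from scipy.spatial.transform import Rotation as R
s=monitor.observe(); print(s['tcp_pos'],s['contact_force'],s['moment'],s['qd'].round(3)); M=R.from_quat(s['eef_rot']).as_matrix(); print(M.round(4)); print(M.T@np.r_[np.array([.4982,.1513])-s['tcp_pos'][:2],0]*100)
shot('scene','s5.png')
E
```

```text
[0.49753973 0.15098897 0.20791456] [ 0.62544398 -0.64814539 -1.99849152] [ 0.06368343 -0.01308574 -0.00188861] [ 0.001 -0.006  0.003  0.     0.     0.001]
[[-0.939  -0.004   0.344 ]
 [-0.344   0.0016 -0.939 ]
 [ 0.0032 -1.     -0.0029]]
[-0.07269686 -0.0002126  -0.00648933]
```

View pics/s5.png

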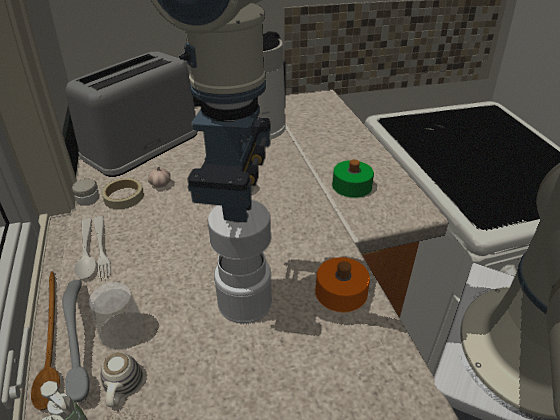

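servo_tool:
  plan: [-0.05,0.5,0,0,0,-0.05,1.5,0,0,0,-0.05,2.5,0,0,0,-0.05,3.4,0,0,0,-0.05,4.1,0,0,0,-0.06,4.7,0,0,0,-0.06,5.1,0,0,0,-0.06,5.4,0,0,0,-0.06,5.5,0,0,0,-0.06,5.5,0,0,0]

```text
t: 8.65
tcp_pos: [0.4979, 0.1513, 0.1531]
eef_rot: [-0.125, 0.697, -0.695, 0.122]
contact_force: [-0.5, -0.4, -2.3]
finger_gap: 0.247
```

```bash
python3 - <<'E'
from h import *
s=monitor.observe(); print(s['tcp_pos'],s['contact_force'],s['moment'],s['qd'].round(3))
im,c=shot('scene','s6.png')
a=cv2.imread('pics/s6.png'); cv2.imwrite('pics/s6z.png',cv2.resize(a[160:330,150:330],None,fx=3.5,fy=3.5,interpolation=cv2.INTER_CUBIC))
E
```

```text
[0.49792352 0.15133724 0.15305423] [-0.47102361 -0.43618647 -2.27835293] [ 0.03036043 -0.00377407  0.02869433] [-0.001 -0.005 -0.002 -0.002  0.002  0.   ]
```

View pics/s6z.png

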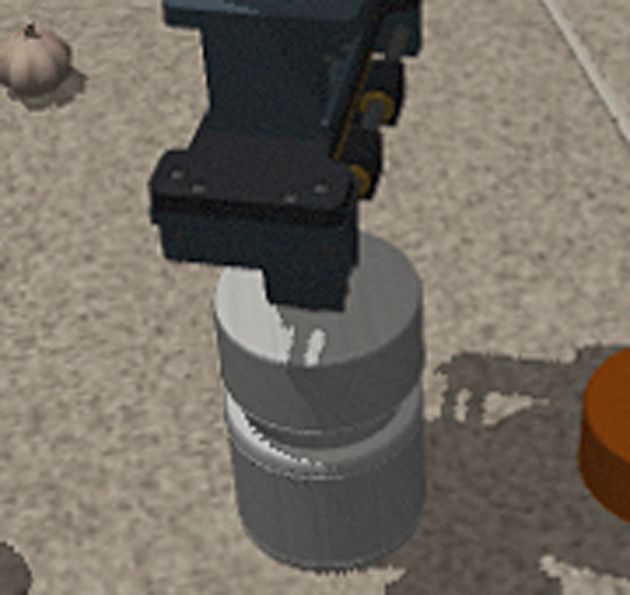

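The lid sits coaxially over the caddy's neck, with no contact force so far. I'll lower it in small steps.

servo_tool:
  plan: [0,0.1,0,0,0,0,0.2,0,0,0,0,0.3,0,0,0,0,0.4,0,0,0,0,0.5,0,0,0]

```text
t: 9.2
tcp_pos: [0.4979, 0.1513, 0.1481]
eef_rot: [-0.125, 0.697, -0.695, 0.122]
contact_force: [0.2, -0.8, -2.2]
finger_gap: 0.249
```

servo_tool:
  plan: [0,0.05,0,0,0,0,0.1,0,0,0,0,0.15,0,0,0]

```text
t: 9.5
tcp_pos: [0.498, 0.1514, 0.1465]
eef_rot: [-0.125, 0.697, -0.695, 0.122]
contact_force: [-0.3, 0.1, -2.2]
finger_gap: 0.253
```

servo_tool:
  plan: [0,0.05,0,0,0,0,0.1,0,0,0,0,0.15,0,0,0]

```text
t: 9.8
tcp_pos: [0.498, 0.1514, 0.1451]
eef_rot: [-0.125, 0.697, -0.695, 0.122]
contact_force: [1.0, -0.6, -1.2]
finger_gap: 0.252
```

servo_tool:
  plan: [0,0.05,0,0,0,0,0.1,0,0,0,0,0.1,0,0,0]

```text
t: 10.1
tcp_pos: [0.498, 0.1514, 0.144]
eef_rot: [-0.125, 0.697, -0.695, 0.122]
contact_force: [0.1, -0.5, -1.0]
finger_gap: 0.249
```

servo_tool:
  plan: [0,0.05,0,0,0,0,0.1,0,0,0,0,0.1,0,0,0]

```text
t: 10.4
tcp_pos: [0.4982, 0.1514, 0.1431]
eef_rot: [-0.124, 0.697, -0.695, 0.123]
contact_force: [-1.0, 0.9, 1.4]
finger_gap: 0.251
```

servo_tool:
  plan: [0,0.05,0,0,0,0,0.1,0,0,0,0,0.1,0,0,0]

```text
t: 10.7
tcp_pos: [0.4981, 0.1514, 0.142]
eef_rot: [-0.125, 0.697, -0.695, 0.123]
contact_force: [0.4, 0.1, 1.2]
finger_gap: 0.253
```

servo_tool:
  plan: [0,0.05,0,0,0,0,0.1,0,0,0,0,0.1,0,0,0]

```text
t: 11.0
tcp_pos: [0.4981, 0.1514, 0.1409]
eef_rot: [-0.125, 0.697, -0.695, 0.123]
contact_force: [0.4, 0.0, -1.1]
finger_gap: 0.254
```

servo_tool:
  plan: [0,0.05,0,0,0,0,0.1,0,0,0,0,0.1,0,0,0]

```text
t: 11.3
tcp_pos: [0.4979, 0.1514, 0.1397]
eef_rot: [-0.125, 0.697, -0.695, 0.122]
contact_force: [-0.3, -0.1, -1.4]
finger_gap: 0.252
```

servo_tool:
  plan: [0,0.05,0,0,0,0,0.1,0,0,0,0,0.1,0,0,0]

```text
t: 11.6
tcp_pos: [0.4977, 0.1513, 0.1385]
eef_rot: [-0.125, 0.697, -0.695, 0.122]
contact_force: [-0.0, -0.2, -1.6]
finger_gap: 0.254
```

servo_tool:
  plan: [0,0.05,0,0,0,0,0.1,0,0,0,0,0.1,0,0,0]

```text
t: 11.9
tcp_pos: [0.4977, 0.1513, 0.1375]
eef_rot: [-0.125, 0.697, -0.695, 0.122]
contact_force: [0.1, -0.3, -1.8]
finger_gap: 0.249
```

servo_tool:
  plan: [0,0.05,0,0,0,0,0.1,0,0,0,0,0.1,0,0,0]

```text
t: 12.2
tcp_pos: [0.4976, 0.1513, 0.1364]
eef_rot: [-0.125, 0.697, -0.695, 0.122]
contact_force: [-0.1, -0.4, -2.1]
finger_gap: 0.252
```

servo_tool:
  plan: [0,0.05,0,0,0,0,0.1,0,0,0,0,0.1,0,0,0]

```text
t: 12.5
tcp_pos: [0.4976, 0.1513, 0.1353]
eef_rot: [-0.125, 0.697, -0.695, 0.122]
contact_force: [-0.6, 1.0, -0.8]
finger_gap: 0.253
```

servo_tool:
  plan: [0,0.03,0,0,0,0,0.05,0,0,0,0,0.05,0,0,0]

```text
t: 12.8
tcp_pos: [0.4976, 0.1513, 0.1348]
eef_rot: [-0.125, 0.697, -0.695, 0.122]
contact_force: [-1.1, 0.2, -1.8]
finger_gap: 0.253
```

servo_tool:
  plan: [0,0.03,0,0,0,0,0.05,0,0,0,0,0.05,0,0,0]

```text
t: 13.1
tcp_pos: [0.4977, 0.1514, 0.1347]
eef_rot: [-0.125, 0.697, -0.695, 0.122]
contact_force: [-2.3, -0.5, 7.0]
finger_gap: 0.25
```

servo_tool:
  plan: [0,0.03,0,0,0,0,0.05,0,0,0,0,0.05,0,0,0]

```text
t: 13.4
tcp_pos: [0.4978, 0.1514, 0.1346]
eef_rot: [-0.125, 0.697, -0.695, 0.122]
contact_force: [-3.2, -1.0, 9.2]
finger_gap: 0.252
```

```bash
python3 - <<'E'
from h import *
s=monitor.observe(); print(s['tcp_pos'],s['contact_force'],s['moment'])
im,c=shot('scene','s7.png')
a=cv2.imread('pics/s7.png'); cv2.imwrite('pics/s7z.png',cv2.resize(a[160:330,150:330],None,fx=3.5,fy=3.5,interpolation=cv2.INTER_CUBIC))
E
```

```text
[0.49777258 0.15137661 0.1346478 ] [-3.18286571 -0.99204935  9.17014471] [-0.17362874  0.53604622 -0.04725874]
```

View pics/s7z.png

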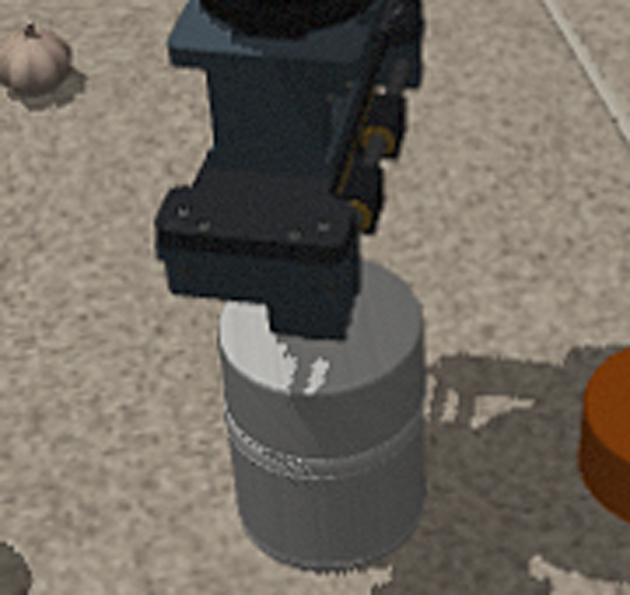

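The lid reached a hard stop at lid origin z of about 0.086, which matches the seated height, with about 11 N of press. I'll press slightly more and then draw up.

servo_tool:
  plan: [0,0.03,0,0,0,0,0.06,0,0,0,0,0.06,0,0,0]

```text
t: 13.75
tcp_pos: [0.4979, 0.1514, 0.1346]
eef_rot: [-0.124, 0.697, -0.695, 0.123]
contact_force: [-3.7, -1.0, 10.9]
finger_gap: 0.254
```

servo_tool:
  plan: [0,-0.05,0,0,0,0,-0.1,0,0,0,0,-0.15,0,0,0,0,-0.2,0,0,0,0,-0.3,0,0,0]

```text
t: 14.25
tcp_pos: [0.4977, 0.1514, 0.1375]
eef_rot: [-0.125, 0.697, -0.695, 0.122]
contact_force: [0.3, 0.9, -3.2]
finger_gap: 0.253
```

servo_tool:
  plan: [0,-0.1,0,0,0,0,-0.2,0,0,0,0,-0.3,0,0,0,0,-0.4,0,0,0,0,-0.5,0,0,0]

```text
t: 14.75
tcp_pos: [0.4979, 0.1514, 0.1427]
eef_rot: [-0.125, 0.697, -0.695, 0.123]
contact_force: [0.6, 0.7, -1.9]
finger_gap: 0.25
```

servo_tool:
  plan: [0,-0.2,0,0,0,0,-0.5,0,0,0,0,-0.8,0,0,0,0,-1.1,0,0,0,0,-1.4,0,0,0,0,-1.7,0,0,0,0,-2,0,0,0]

```text
t: 15.45
tcp_pos: [0.4979, 0.1513, 0.1629]
eef_rot: [-0.125, 0.697, -0.695, 0.123]
contact_force: [0.2, 0.4, -1.3]
finger_gap: 0.252
```

```bash
python3 - <<'E'
from h import *
s=monitor.observe(); print(s['tcp_pos'],s['contact_force'],s['moment'])
im,c=shot('scene','s8.png')
a=cv2.imread('pics/s8.png'); cv2.imwrite('pics/s8z.png',cv2.resize(a[160:330,150:330],None,fx=3.5,fy=3.5,interpolation=cv2.INTER_CUBIC))
E
```

```text
[0.4978918  0.15134339 0.16294346] [ 0.24971952  0.3657344  -1.29494581] [-4.04533036e-03  8.75499584e-05  3.26558740e-02]
```

View pics/s8z.png

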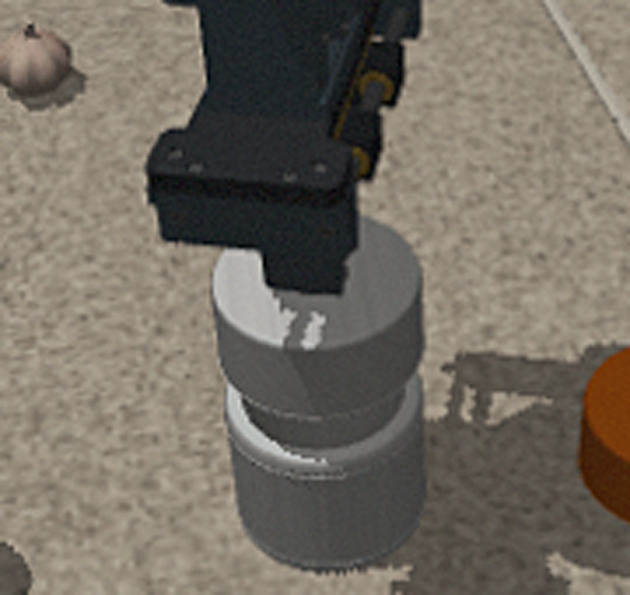

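servo_tool:
  plan: [0,-0.5,0,0,0,0,-1.5,0,0,0,0,-3,0,0,0,0,-4.7,0,0,0,0,-6.4,0,0,0,0,-8,0,0,0,0,-9.3,0,0,0,0,-10.2,0,0,0,0,-10.5,0,0,0,0,-10.5,0,0,0]

```text
t: 16.5
tcp_pos: [0.4984, 0.1512, 0.2686]
eef_rot: [-0.124, 0.697, -0.695, 0.123]
contact_force: [0.5, -0.5, -2.4]
finger_gap: 0.252
```

servo_tool:
  plan: [0,0,0,0,0,0,0,0,0,0,0,0,0,0,0]

```text
t: 16.8
tcp_pos: [0.4982, 0.1511, 0.2682]
eef_rot: [-0.124, 0.697, -0.695, 0.123]
contact_force: [-0.9, 0.2, -2.2]
finger_gap: 0.248
```

```bash
python3 - <<'E'
from h import *
s=monitor.observe(); print(s['tcp_pos'],s['contact_force'],s['moment'],s['finger_gap'],s['qd'].round(4))
im,c=shot('scene','s9.png')
a=cv2.imread('pics/s9.png'); cv2.imwrite('pics/s9z.png',cv2.resize(a[160:330,150:330],None,fx=3.5,fy=3.5,interpolation=cv2.INTER_CUBIC))
shot('top','t9.png')
E
```

```text
[0.49821964 0.15112839 0.26815236] [-0.92141956  0.21698008 -2.21839169] [ 0.01457479 -0.04213726  0.01830719] 0.2477300474890511 [-0.0013 -0.002  -0.0025  0.0012 -0.0001  0.0022]
```

View pics/s9.png

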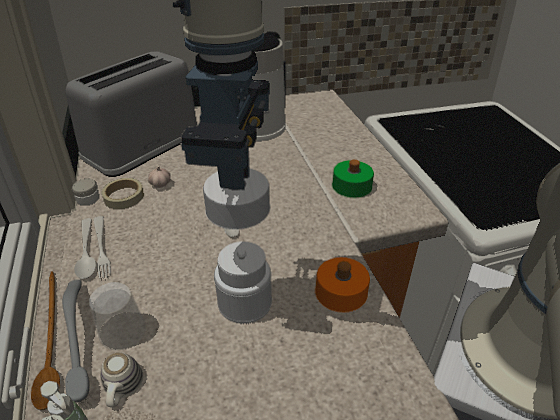

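View pics/s9z.png

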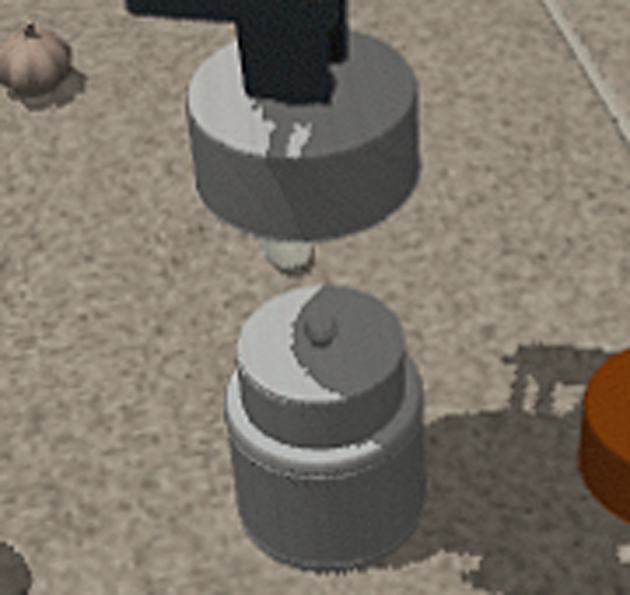

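The inner lid is in the caddy's mouth. I'll check the flange height and levelness numerically against projected circles.

```bash
python3 - <<'E'
from h import *
c=get_calibration('scene')
a=cv2.imread('pics/s9.png');b=cv2.imread('pics/s0.png') if 0 else cv2.imread('pics/scene0.png')
k=8
def z(im): return cv2.resize(im[232:292,212:272],None,fx=6.6,fy=6.6,interpolation=cv2.INTER_CUBIC)
A,B=z(a),z(b)
th=np.linspace(0,2*np.pi,90)
def draw(I,zz,r,col,ctr=(.4978,.1513)):
    p=proj(c,np.c_[ctr[0]+r*np.cos(th),ctr[1]+r*np.sin(th),zz+0*th]); q=((p-[212,232]+.5)*6.6).astype(int)
    for x,y in q: cv2.circle(I,(x,y),1,col,-1)
draw(A,.113,.0395,(0,0,255)); draw(A,.116,.0395,(0,255,0)); draw(B,.113,.04,(0,0,255))
cv2.imwrite('pics/cmp.png',np.hstack([A,B]))
E
```

```text
(no output)
```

View pics/cmp.png

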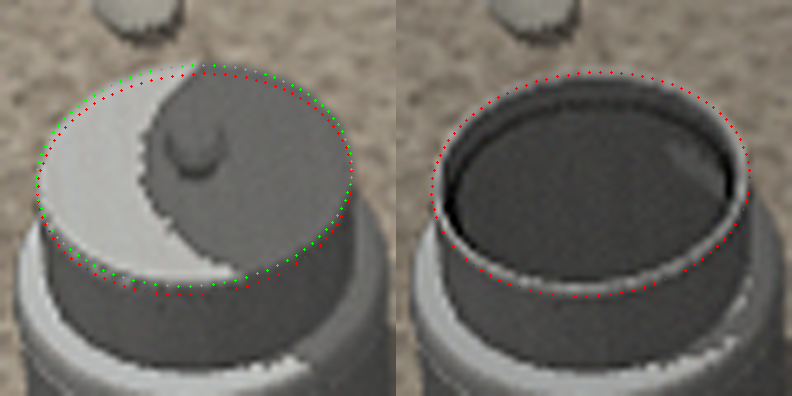

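```bash
python3 - <<'E'
from h import *
c=get_calibration('scene')
for z in (.113,.116,.124,.128,.132): print(z,((proj(c,[[.4978,.1513,z]])-[212,232]+.5)*6.6).round(1))
im,cw=shot('wrist','w9.png')
E
```

```text
0.113 [[195.  180.2]]
0.116 [[194.3 171.7]]
0.124 [[192.5 148.7]]
0.128 [[191.6 137.1]]
0.132 [[190.7 125.4]]
```

View pics/w9.png

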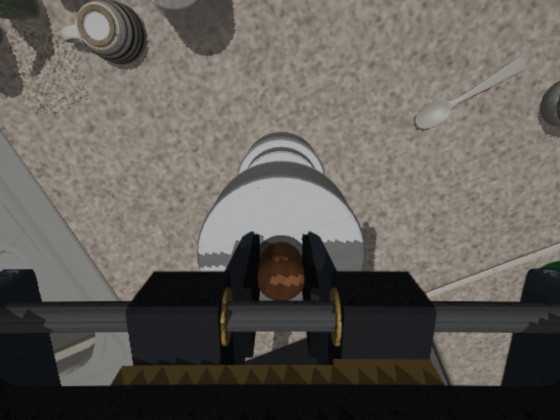

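View pics/t9.png

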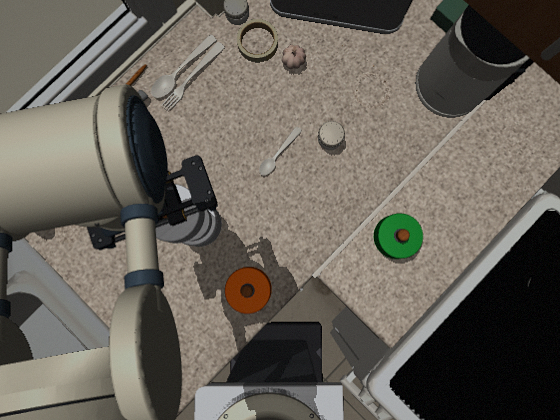

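```bash
python3 - <<'E'
from h import *
c=get_calibration('scene')
acc=[read_camera('scene').astype(float) for _ in range(4)]
a=np.mean(acc,0)[:,:,::-1]
r=a[238:285,214:270]; r=np.clip((r-50)*2.2,0,255).astype(np.uint8)
I=cv2.resize(r,None,fx=12,fy=12,interpolation=cv2.INTER_CUBIC)
th=np.linspace(0,2*np.pi,60)
for z,rr,col in ((.113,.0395,(0,0,255)),(.128,.007,(255,0,0)),(.131,.007,(0,255,0))):
    p=proj(c,np.c_[.4978+rr*np.cos(th),.1513+rr*np.sin(th),z+0*th])
    for x,y in ((p-[214,238]+.5)*12).astype(int): cv2.circle(I,(x,y),1,col,-1)
cv2.imwrite('pics/k.png',I); s=monitor.observe(); print(s['t'],s['tcp_pos'],s['finger_gap'])
E
```

```text
17.15 [0.49842106 0.15119042 0.26855532] 0.2519703604947187
```

View pics/k.png

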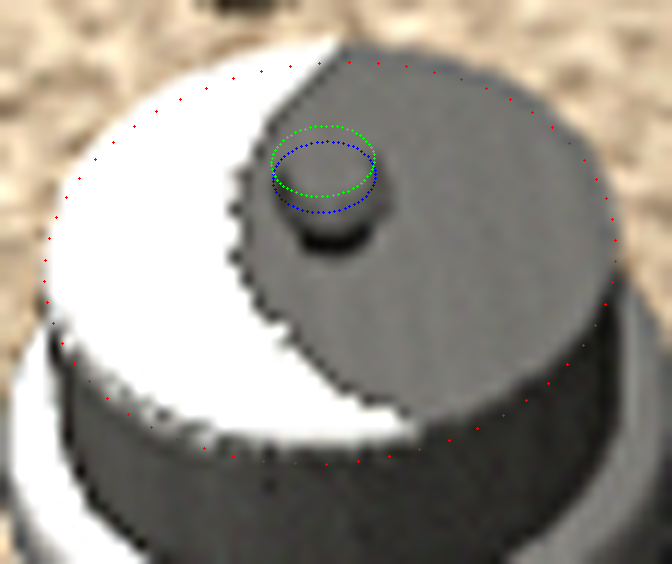

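Allowing for the calibration offset seen on the bare rim, the flange top is about 2 mm above the rim and level. That agrees with the stop height and forces. The spoon and timer haven't moved, so I'm handing in the job.

```bash
python3 -c "
from plant import ctrl
print(ctrl.close_job())"
```

```text
the job is handed in; nothing more can be done
None
```

The inner lid is seated in the caddy's mouth, and the job was handed in at about 17 s. The arm is holding the outer lid level and still above it. I gripped the wooden knob at 40 N, lowered both lids on and pressed until they stopped, then drew the outer lid straight up.

**Last checks that agreed:**
- **Seating height:** the lids came to a hard stop with the outer lid's origin about 85.5 mm up, against the 86 mm expected.
- **Press force:** the highest reading was about 13 N including the lids' weight, well under 30 N. I only read the force at the end of each move.
- **Separation:** the pull at the start of the draw was small. The pictures then show the inner lid level in the mouth and the outer lid empty.
- **Clearance:** the outer lid's skirt is about 9 cm above the top of the inner lid's knob.
- **Surroundings:** the caddy, spoon, timer and look-alike lids show no visible movement.

**Checks that were less clear:**
- **Snap force:** it showed only as a weak rise of about 3 N, spread over several small steps. I expected 5–8 N, so the peak probably fell between readings.
- **Flange height:** the raw projection put the flange top 3–4 mm above the rim. Corrected for the offset I saw on the bare rim, that is about 2 mm, which I take to be the flange's own thickness.
- **Tilt:** the tool is about 0.2° off vertical.

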